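# Open the specimen press and draw out the mount

### The arm

A 7-joint arm with a two-finger parallel gripper is mounted at the origin on the work surface. World frame = base frame: x ahead of the robot, y to its left, z up, the work surface at z = 0. Lengths are in m, angles in rad, forces in N, time in s.
With the tool pointing down it reaches from about 0.425 to 0.975 m from the base axis. Payload 16.7 kg.
Tool frame: the origin (TCP) lies on the centre line of the jaws, within the pads' length; the fingertips stand 14 mm ahead of it and the grasp point (between the pads) lies 5 mm behind it; z points along the fingers, y is the line along which they close (so a half turn about z gives the same grasp; the last joint's range is limited). The gripper opens to 85 mm and grips with 20 to 120 N. Pads are 22 mm wide; open, the fingers measure 114 mm over their backs; the gripper's body (76 mm by 85 mm) begins 54 mm behind the grasp point. The pads swing forward as they close: fully open they stand 13 mm farther back than shut.
Start: joints at [1.042, 0.426, 0.074, 1.606, -0.034, 1.111, -0.067], TCP at [0.25, -0.627, 0.245] pointing down, gripper open.
Joint ranges: [-2.85, 2.85], [-0.5, 2.14], [-1.23, 1.37], [0.21, 2.46], [-1.02, 4.16], [0.16, 2.05], [-2.73, 2.73]. Speed limits (rad/s): [1.89, 1.89, 2.39, 2.39, 3.01, 3.01, 3.01].

### API

Orientations are given as a rotation vector (axis times angle).
In Python, from plant import env gives the robot as it stands. The module is installed in compiled form; this text tells all that it offers.
- The arm moves only by the tool servo_tool, never from a script. Its argument "plan" is a list that holds one entry, the list of rows, each a list of 6 numbers: the shift along the tool's x, y, z in m, then the turn, a rotation vector about the tool's x, y, z in rad. In form: [[[tx, ty, tz, ax, ay, az], ...]]. A call has 1 to 12 rows; each row is the pose to reach, as a shift and turn from the pose commanded when the call began, along the tool's axes at that moment; what a row does not reach only later rows make up. A row lasts 1/10 s, in which the tool goes at most 50 mm and 8.59 degrees, less where a joint would pass 70% of its speed; a pose out of reach is approached as far as the arm can. A call with a gripper value outside its range is refused whole. "jaw" is the finger opening in m, from 0 to 0.0854, set as the call begins (left out, the last holds). The fingers move at their own pace and stop on an object; "force" is the grip in N (left out, the last holds). Time passes only in rows, so rows that repeat a pose let the fingers close. It gives the time, the measured TCP pose, the force, the opening and the grip force at its end, in the units of the state.
- env.observe(): the state, without advancing time (a new reading comes with each control period).
- env.capture(name): name is "side" or "top"; returns a dict with "img" (420x560x3 uint8, red, green, blue), "z_map" (420x560 float32, m along the optical axis (not along the pixel's ray), 0 where there is no reading), "fovy" (degrees; the focal length in pixels is half the picture's height over the tangent of half this angle, whatever the lens; pixels are square), "cx", "cy" (the principal point, pixels), "rvec" (rotation vector, rad) and "tvec" (3), from world to camera coordinates, as OpenCV has them. Camera axes: x right, y down, z forward; pixel columns grow to the right and rows downward; lengths in m; the calibration is good to about 2 mm. A picture is of the moment at which its call begins.
- env.sign_off(): hands the job in; it is judged then, once.
The state is a dict: "time": time; "q": joint angles; "joint_vel": joint speeds; "joint_efforts": joint torques, N m; "position": TCP position; "tcp_rot": TCP orientation; "ft_force": force on the tool from outside, world axes, zero at the start; "ft_torque": the same for the moment, N m; "width": opening from 0.0 (shut) to 1.0 (fully open); "grasp_force": force on a finger pad.
Only numpy, scipy, OpenCV 4.12 (cv2) and the standard library are available. Lean on these libraries where they do the work, as an engineer would, in place of code of your own. Each camera call takes 0.05 s, during which the arm holds its last target. There are 200 camera calls.

### The job

Open the specimen press: turn its handwheel anticlockwise, letting your hand rise with the stem, until you plainly feel the screw come up snug against its top stop, but do not wring it or push or pull hard on the wheel. Then, leaving the press fully open, take the carrier by its tab and slide it out flat along its guide, without lifting it, until the specimen stands well clear of the press head, still upright in its pocket; let go and leave everything else on the bench where it is.

Things in the scene. Friction and masses are not known exactly. Their poses are not given: they have to be found in the camera images.
- press: Fixed bench screw press, white head on a grey base; turned only about z. Origin: on the bench under the stem axis. Base 80 mm wide (x), y = -240 to +100 mm, 20 mm thick. Column 50 x 40 mm at y = +70. Head 56 mm wide, y = -30 to +95, top at 138 mm (nut round the stem to 143). A guide of two steel rails runs along y on the base, out to the press's -y side.
- wheel (a point): Centre (mid-thickness) of the handwheel: flat black disc, 60 mm across, 16 mm thick, on top of the upright stem; hub 2 mm higher. Free air around it, 29 mm or more under it; can be gripped across its diameter at any yaw. Anticlockwise from above it rises with stem and foot, 4 mm per rad. Drags with 0.25 N m, stays where left. Top stop: 2.8 to 4.0 rad from the start, found only by feel.
- hub_twist (a joint): Twist (rad) of the wheel against its stem: the wheel sits on a sprung overload hub, 2.5 N m per rad, 0 when nothing turns it, positive while it is turned anticlockwise seen from above (about 0.1 while running; it climbs with every further bit of turning once the screw is at its hard top stop).
- hub_float (a joint): Up and down give (m) of the wheel on the same sprung hub, 4000 N per m, about 0 when left alone, positive when the wheel is pulled up and negative when it is pushed down relative to its stem.
- foot (a point): Centre of the lower rim of the press foot, an upside-down steel cup, 42 mm outside, 35 mm inside, on the lower end of the stem. It stands over the specimen at the start and clears the specimen's top (by 3 mm) only with the screw at its top stop. It rises exactly as the stem does.
- tab (a point): Middle of the carrier's upright tab: 12 mm thick (x, across the guide), 34 mm long (y, along it); its top is 17 mm above this point. The carrier, an aluminium plate 50 x 160 x 6 mm, 0.3 kg, lies loose in the guide, parallel to the press; its underside is 36 mm below this point. It slides out towards the press's -y side: the tab leads, 105 mm ahead of the specimen.
- guide_end (a point): Middle of the steel lip, 8 mm high, across the outer end of the guide: the carrier's leading edge meets it after about 104 mm of sliding.
- puck_center (a point): Centre of the mounted specimen: black resin cylinder, 29 mm across, 28 mm high, upright and loose in the carrier's round pocket (rim 7 mm high), under the press foot at the start. Its underside rests on the carrier plate, 26 mm above the bench.
- jar: Bystander: amber glass jar, 52 mm in diameter, 65 mm high, beside the guide on the far side. Origin: centre of its underside. To be left alone.
- spare_mount: Bystander: a spare black resin mount, 32 mm in diameter and 22 mm high, standing on the bench on the robot's side of the press. Origin: centre of its underside. To be left alone.
- dish: Bystander: shallow white dish, 90 mm in diameter, 16 mm high. Origin: centre of its underside. To be left alone.
- slide_box: Bystander: grey flat slide box, 85 x 170 x 34 mm. Origin: centre of its underside. To be left alone.
- brush: Bystander: brush, 160 mm long, lying on the bench; its body's point lies on it, at bench height. To be left alone.
- beaker: Bystander: glass beaker, 66 mm in diameter, 80 mm high. Origin: centre of its underside. To be left alone.
- wash_bottle: Bystander: white bottle, 66 mm in diameter, 150 mm high. Origin: centre of its underside. To be left alone.

How it is judged:
By the outcome, as a careful person would: the job done as asked, in the order asked, and still so for the second after the job is handed in, with the robot touching nothing.
It also fails if it takes over 72 s, if anything falls off the work surface, if the arm or the gripper's body presses on something with over 40 N, if the wrist force passes 120 N, or if a joint passes its speed limit or range.

## Working session

There is one attempt and no reset: what is moved stays moved. The work goes in short steps, Python scripts to look and compute and a tool call to move; the robot and the scene stay as the last step left them, time stands still between calls to the robot, and variables do not carry over. Pictures are saved under pics/ and viewed, at most 10 in all, crops included, and the job is handed in when it is done.

Besides the shell and the picture viewer there is one more tool, called after "Request:" in YAML: its name, and indented under it one key for each argument. servo_tool: Moves the arm, as the interface text tells. Its arguments: {"type":"object","properties":{"plan":{"type":"array","items":{"type":"array","items":{"type":"array","items":{"type":"number"}}}},"jaw":{"type":"number"},"force":{"type":"number"}},"required":["plan"]}

```bash
mkdir -p pics
cat > h.py <<'E'
import numpy as np,cv2
from scipy.spatial.transform import Rotation as R
from plant import env
def cap(n):
    c=env.capture(n); h=c['img'].shape[0]
    c['f']=h/2/np.tan(np.radians(c['fovy'])/2); c['R']=R.from_rotvec(np.ravel(c['rvec'])).as_matrix(); c['t']=np.ravel(c['tvec']); return c
def world(c,u,v,z=None):
    z=c['z_map'][int(v),int(u)] if z is None else z
    p=np.array([(u-c['cx'])/c['f'],(v-c['cy'])/c['f'],1])*z
    return c['R'].T@(p-c['t'])
def cloud(c):
    v,u=np.mgrid[:420,:560]; z=c['z_map']
    p=np.stack([(u-c['cx'])/c['f']*z,(v-c['cy'])/c['f']*z,z],-1)
    return (p-c['t'])@c['R']
E
python3 - <<'E'
from h import *
for n in('side','top'):
    c=cap(n); cv2.imwrite(f'pics/{n}0.png',c['img'][:,:,::-1]); print(n,c['f'],c['cx'],c['cy'],-c['R'].T@c['t'],c['R'][2],(c['z_map']>0).mean())
o=env.observe();print(o)
E
```

```text
side 464.6058669687262 276.37370345806175 207.07215289552454 [0.52938216 1.05331739 1.03134772] [ 0.04661419 -0.75736789 -0.6513225 ] 0.9959438775510204
top 448.6471019587281 282.81799738258314 208.99473996988812 [0.40191383 0.02251838 1.52995129] [ 0.12575325 -0.00832676 -0.99202661] 0.9960331632653061
{'time': 0.1, 'q': array([ 1.04149792,  0.42664076,  0.07386109,  1.60654892, -0.03408061,
        1.11080087, -0.06709236]), 'joint_vel': array([ 1.31603183e-03,  9.25509704e-04, -1.83969496e-04, -1.74272436e-03,
       -1.05872244e-03, -1.25772169e-03,  1.39396725e-05]), 'joint_efforts': array([ 9.90537170e-03, -9.51541400e+01,  3.77283901e+00, -4.64410329e+01,
        1.99688366e-02,  6.27684407e-03,  7.92440051e-05]), 'position': array([ 0.25008017, -0.62658312,  0.2446974 ]), 'tcp_rot': array([-3.08404809e+00, -5.92764634e-01,  4.87946706e-04]), 'ft_force': array([0.37473177, 0.39043953, 0.72092313]), 'ft_torque': array([-0.00236266,  0.00922857, -0.03902307]), 'grasp_force': 0.0, 'width': 1.0009814517058728}
```

View pics/side0.png

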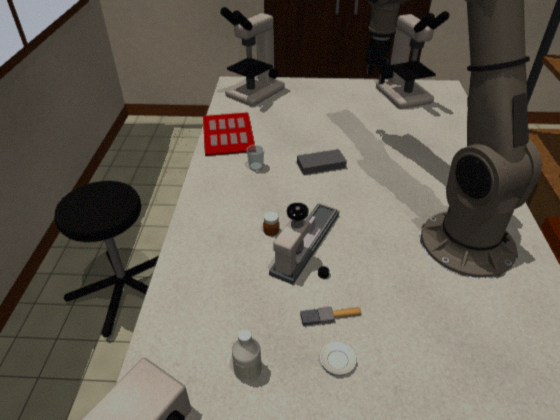

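View pics/top0.png

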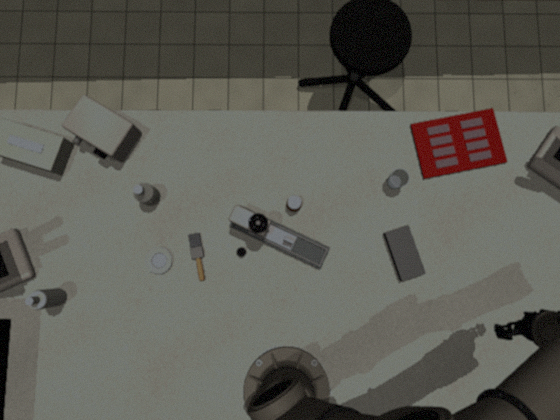

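The side view shows the wheel at about (297,211) and the guide running up-right to (335,210). The top view shows the wheel at (258,222), the tab near (288,240) and the guide end near (325,260). I'll enlarge both and measure.

Run:
```python
from h import *
a=cap('top'); b=cap('side')
ca=cv2.resize(a['img'][190:280,220:340],None,fx=6,fy=6,interpolation=2)
cb=cv2.resize(b['img'][190:290,255:355],None,fx=6,fy=6,interpolation=2)
cv2.imwrite('pics/t1.png',ca[:,:,::-1]);cv2.imwrite('pics/s1.png',cb[:,:,::-1])
for n,c in(('top',a),('side',b)):
    P=cloud(c); g=c['img'].max(-1)
    s=(P[...,0]>.35)&(P[...,0]<.95)&(P[...,1]>-.3)&(P[...,1]<.3)
    Z=P[...,2]
    w=s&(Z>.15)&(Z<.25)
    print(n,'wheel',w.sum(),np.round(np.median(P[w],0),4),np.round((P[w].max(0)+P[w].min(0))/2,4),P[w].max(0)-P[w].min(0),np.percentile(Z[w],[5,50,95]))
    m=(s&(Z>.006)).astype(np.uint8)
    k,l,st,ce=cv2.connectedComponentsWithStats(m)
    for i in range(1,k):
        if st[i,4]>25: q=P[l==i]; print(st[i],np.round(q.min(0),3),np.round(q.max(0),3))
```

```text
top wheel 318 [0.5315 0.087  0.1939] [0.5306 0.0869 0.1923] [0.0575171  0.05711891 0.02486286] [0.18724308 0.19387741 0.20047217]
[285 195  16  17 204] [ 0.587 -0.049  0.007] [0.639 0.002 0.075]
[ 228  203  103   67 2537] [ 0.392 -0.15   0.006] [0.615 0.196 1.53 ]
[196 232   9  48 269] [0.358 0.023 0.006] [0.516 0.3   1.53 ]
[236 247  10  10  79] [0.435 0.136 0.007] [0.465 0.166 0.032]
side wheel 337 [0.5315 0.0944 0.1917] [0.5306 0.0882 0.1754] [0.05821052 0.06236856 0.05077398] [0.17899826 0.19170166 0.19750742]
[ 269  203   70   81 3065] [ 0.397 -0.153  0.006] [0.608 0.196 0.201]
[263 212  17  24 344] [ 0.588 -0.051  0.007] [0.639 0.006 0.071]
[317 266  13  13 112] [0.435 0.135 0.006] [0.469 0.172 0.028]
[300 307  61  10 315] [0.356 0.277 0.006] [0.516 0.3   0.025]
```

View pics/t1.png

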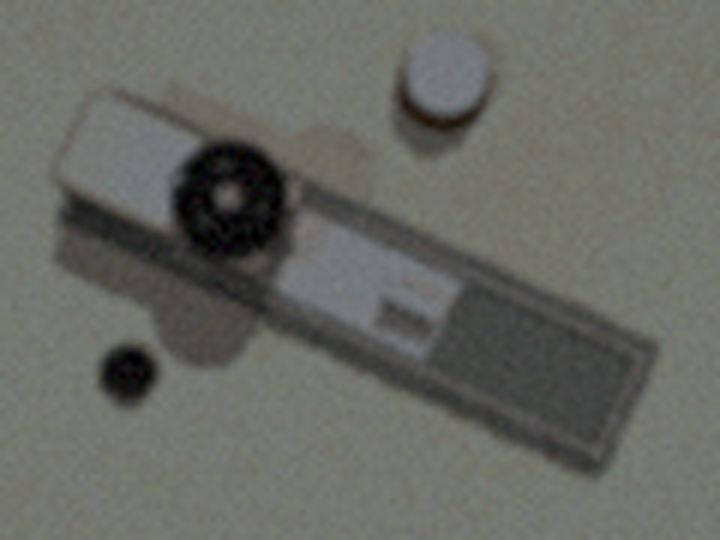

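View pics/s1.png

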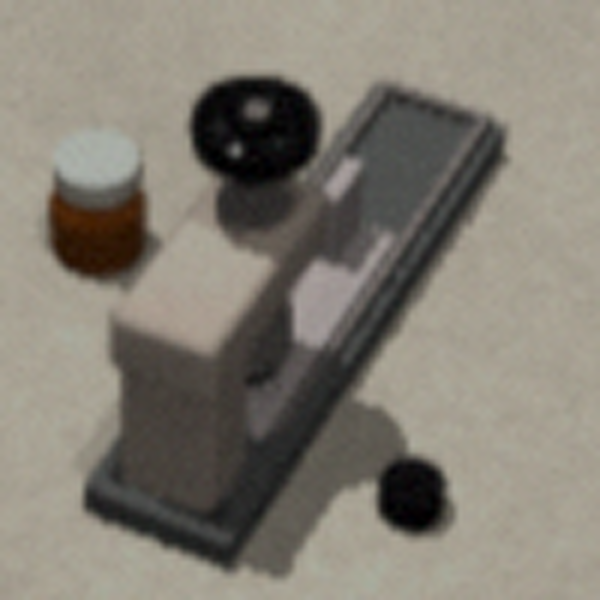

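The crops show the wheel (top crop (230,198), side crop (255,130)), the tab (bright top at side crop (345,175), dark side at top crop (405,318)) and the guide lip at the far right. Next I'll fit the yaw and tab position from the depth data.

Run:
```python
from h import *
D={n:cloud(cap(n)) for n in('top','side')}
box=lambda P:P[(P[:,0]>.38)&(P[:,0]<.63)&(P[:,1]>-.17)&(P[:,1]<.21)]
for n,P in D.items():
    P=box(P.reshape(-1,3)); Z=P[:,2]
    near=np.ones(len(P),bool)&~((np.hypot(P[:,0]-.613,P[:,1]+.024)<.04)|(np.hypot(P[:,0]-.45,P[:,1]-.151)<.03))
    q=P[near&(Z>.012)&(Z<.06)]
    for nm,q in(('base',P[near&(Z>.012)&(Z<.03)]),('head',P[near&(Z>.128)&(Z<.148)])):
        r=cv2.minAreaRect((q[:,:2]*1000).astype(np.float32)); print(n,nm,len(q),r)
    w=P[(Z>.18)&(Z<.21)]; print('wheel top ring', cv2.minEnclosingCircle((w[:,:2]*1000).astype(np.float32)),np.median(w[:,2]))
    c=np.array([.531,.087])
    for yaw in [1.15]:
        e=np.array([np.sin(-yaw)*1,np.cos(yaw)])
    t=P[near&(Z>.045)&(Z<.09)&(P[:,1]<.04)]
    print('tab',len(t)); print(np.round(t[np.argsort(t[:,1])][::max(1,len(t)//25)],3).tolist())
```

```text
top base 1440 ((500.68896484375, 18.817153930664062), (219.96917724609375, 348.42926025390625), 1.9163583517074585)
top head 410 ((545.6839599609375, 116.5727310180664), (125.91069030761719, 55.98230743408203), 64.80242919921875)
wheel top ring ((531.295654296875, 86.86907958984375), 29.728662490844727) 0.19380741056244033
tab 42
[[0.482, -0.023, 0.076], [0.485, -0.023, 0.079], [0.476, -0.02, 0.073], [0.482, -0.02, 0.074], [0.485, -0.02, 0.075], [0.479, -0.019, 0.077], [0.476, -0.017, 0.058], [0.479, -0.016, 0.07], [0.489, -0.016, 0.071], [0.485, -0.016, 0.075], [0.482, -0.016, 0.076], [0.485, -0.013, 0.07], [0.479, -0.013, 0.071], [0.482, -0.013, 0.078], [0.488, -0.013, 0.079], [0.479, -0.01, 0.059], [0.492, -0.01, 0.071], [0.482, -0.01, 0.073], [0.488, -0.01, 0.076], [0.485, -0.01, 0.08], [0.482, -0.007, 0.069], [0.492, -0.007, 0.071], [0.488, -0.007, 0.074], [0.485, -0.007, 0.077], [0.483, -0.004, 0.062], [0.495, -0.003, 0.069], [0.488, -0.003, 0.075], [0.491, -0.003, 0.077], [0.485, -0.003, 0.078], [0.492, -0.0, 0.071], [0.485, -0.0, 0.076], [0.495, -0.0, 0.076], [0.488, -0.0, 0.
[... 589 characters left out ...]
3], [0.482, -0.019, 0.073], [0.486, -0.018, 0.074], [0.482, -0.016, 0.072], [0.476, -0.014, 0.065], [0.478, -0.013, 0.053], [0.476, -0.012, 0.075], [0.489, -0.011, 0.076], [0.489, -0.011, 0.072], [0.486, -0.01, 0.073], [0.48, -0.008, 0.075], [0.492, -0.007, 0.071], [0.481, -0.005, 0.049], [0.482, -0.004, 0.062], [0.489, -0.003, 0.071], [0.492, -0.002, 0.072], [0.482, -0.002, 0.06], [0.483, -0.001, 0.073], [0.482, -0.0, 0.069], [0.485, 0.0, 0.053], [0.495, 0.002, 0.075], [0.485, 0.003, 0.069], [0.491, 0.004, 0.057], [0.488, 0.006, 0.066], [0.487, 0.006, 0.046], [0.488, 0.006, 0.05], [0.491, 0.007, 0.05], [0.491, 0.009, 0.065], [0.491, 0.01, 0.045], [0.488, 0.01, 0.062], [0.491, 0.014, 0.053]]
```

Request:
servo_tool:
  plan:
    - [[0.526, -0.559, -0.03, 0, 0, 0.95], [0.526, -0.559, -0.03, 0, 0, 0.95], [0.526, -0.559, -0.03, 0, 0, 0.95], [0.526, -0.559, -0.03, 0, 0, 0.95], [0.526, -0.559, -0.03, 0, 0, 0.95], [0.526, -0.559, -0.03, 0, 0, 0.95], [0.526, -0.559, -0.03, 0, 0, 0.95], [0.526, -0.559, -0.03, 0, 0, 0.95], [0.526, -0.559, -0.03, 0, 0, 0.95], [0.526, -0.559, -0.03, 0, 0, 0.95], [0.526, -0.559, -0.03, 0, 0, 0.95], [0.526, -0.559, -0.03, 0, 0, 0.95]]
  jaw: 0.085

```text
time: 1.5
position: [0.4614, -0.0908, 0.2683]
tcp_rot: [-3.015, 0.884, -0.001]
ft_force: [0.6, -0.1, 0.1]
width: 1.0
grasp_force: 0.0
```

```bash
cat > go.py <<'E'
from h import *
import sys
o=env.observe(); M=R.from_rotvec(o['tcp_rot']).as_matrix()
print(round(o['time'],2),o['position'].round(4),'q',o['q'].round(3),'F',o['ft_force'].round(2),'T',o['ft_torque'].round(3),'w',round(o['width'],3),'g',o['grasp_force'],'xyaw',round(np.arctan2(M[1,0],M[0,0]),4),'tilt',M[:2,2].round(4))
if len(sys.argv)>3:
    t=np.array([float(x) for x in sys.argv[1:4]]); print('shift',(M.T@(t-o['position'])).round(4))
E
python3 go.py .531 .087 .275
```

```text
1.5 [ 0.4614 -0.0908  0.2683] q [ 0.229  0.074 -0.18   2.012  0.015  1.056 -2.1  ] F [ 0.61 -0.06  0.09] T [-0.041 -0.054 -0.02 ] w 1.0 g 0.0 xyaw -0.5704 tilt [ 0.0009 -0.0002]
shift [-0.0374 -0.1872 -0.0067]
```

Request:
servo_tool:
  plan:
    - [[-0.037, -0.187, -0.007, 0, 0, -0.1], [-0.037, -0.187, -0.007, 0, 0, -0.1], [-0.037, -0.187, -0.007, 0, 0, -0.1], [-0.037, -0.187, -0.007, 0, 0, -0.1], [-0.037, -0.187, -0.007, 0, 0, -0.1], [-0.037, -0.187, -0.007, 0, 0, -0.1], [-0.037, -0.187, -0.007, 0, 0, -0.1]]

```text
time: 2.2
position: [0.5307, 0.0837, 0.2747]
tcp_rot: [3.054, -0.733, -0.0]
ft_force: [0.0, -0.3, -0.3]
width: 0.999
grasp_force: 0.0
```

```bash
python3 go.py .531 .087 .179
```

```text
2.2 [0.5307 0.0837 0.2747] q [ 0.006  0.193 -0.322  1.863  0.069  1.096 -2.384] F [ 0.02 -0.27 -0.33] T [-0.003 -0.031  0.006] w 0.999 g 0.0 xyaw -0.4713 tilt [-0.0004 -0.0005]
shift [-0.0012 -0.0032  0.0957]
```

Request:
servo_tool:
  plan:
    - [[0, 0, 0.03, 0, 0, 0], [0, 0, 0.06, 0, 0, 0], [0, 0, 0.075, 0, 0, 0], [0, 0, 0.085, 0, 0, 0], [0, 0, 0.09, 0, 0, 0], [0, 0, 0.095, 0, 0, 0], [0, 0, 0.095, 0, 0, 0], [0, 0, 0.095, 0, 0, 0]]

```text
time: 3.0
position: [0.5312, 0.0846, 0.1804]
tcp_rot: [-3.055, 0.732, -0.001]
ft_force: [-0.2, 0.5, 0.1]
width: 0.994
grasp_force: 0.0
```

```bash
python3 go.py .531 .087 .179;python3 - <<'E'
from h import *
b=cap('side'); c=cv2.resize(b['img'][150:270,230:370],None,fx=5,fy=5,interpolation=2)
cv2.imwrite('pics/s2.png',c[:,:,::-1])
E
```

```text
3.0 [0.5312 0.0846 0.1804] q [-0.01   0.293 -0.316  1.962  0.115  0.902 -2.426] F [-0.22  0.54  0.12] T [-0.04   0.011 -0.023] w 0.994 g 0.0 xyaw -0.4705 tilt [0.0008 0.0002]
shift [-0.0012 -0.002   0.0014]
```

View pics/s2.png

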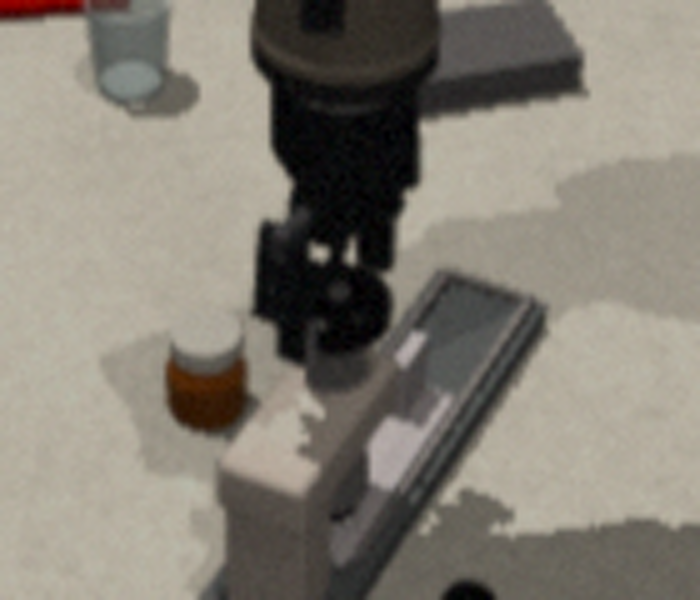

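The picture shows the open fingers straddling the wheel, which is at about (350,300) in the crop, clear of the head. I'll centre the tool and then close.

Request:
servo_tool:
  plan:
    - [[-0.001, -0.002, 0.001, 0, 0, 0], [-0.001, -0.002, 0.001, 0, 0, 0], [-0.001, -0.002, 0.001, 0, 0, 0]]

```text
time: 3.35
position: [0.531, 0.0871, 0.179]
tcp_rot: [-3.055, 0.731, -0.0]
ft_force: [0.0, -0.6, 0.8]
width: 0.993
grasp_force: 0.0
```

Request:
servo_tool:
  plan:
    - [[0, 0, 0, 0, 0, 0], [0, 0, 0, 0, 0, 0], [0, 0, 0, 0, 0, 0], [0, 0, 0, 0, 0, 0], [0, 0, 0, 0, 0, 0], [0, 0, 0, 0, 0, 0]]
  jaw: 0.052
  force: 40

```text
time: 3.95
position: [0.5311, 0.0872, 0.1791]
tcp_rot: [-3.055, 0.731, -0.001]
ft_force: [0.6, 4.5, 3.3]
width: 0.687
grasp_force: 42.5
```

```bash
python3 go.py .531 .087 .179
```

```text
3.95 [0.5311 0.0872 0.1791] q [-0.014  0.296 -0.317  1.962  0.116  0.9   -2.431] F [0.64 4.55 3.26] T [ 0.813 -0.319 -0.005] w 0.687 g 42.52234697341919 xyaw -0.47 tilt [0.0006 0.0005]
shift [-0.      0.0003  0.0001]
```

Request:
servo_tool:
  plan:
    - [[0, 0, -0.0002, 0, 0, -0.05], [0, 0, -0.0004, 0, 0, -0.1], [0, 0, -0.0006, 0, 0, -0.15], [0, 0, -0.0008, 0, 0, -0.2], [0, 0, -0.001, 0, 0, -0.25], [0, 0, -0.0012, 0, 0, -0.3], [0, 0, -0.0014, 0, 0, -0.35], [0, 0, -0.0016, 0, 0, -0.4], [0, 0, -0.0016, 0, 0, -0.4]]

```text
time: 4.85
position: [0.5312, 0.0873, 0.1806]
tcp_rot: [-3.139, 0.107, -0.001]
ft_force: [2.5, 4.6, 1.8]
width: 0.688
grasp_force: 42.5
```

```bash
python3 go.py
```

```text
4.85 [0.5312 0.0873 0.1806] q [ 0.046  0.301 -0.389  1.958  0.143  0.908 -2.053] F [2.45 4.58 1.83] T [ 0.963 -0.473 -0.233] w 0.688 g 42.50380575656891 xyaw -0.0683 tilt [0.0006 0.0007]
```

Torque is −0.23 N m, so the wheel turns freely. Continuing.

Request:
servo_tool:
  plan:
    - [[0, 0, -0.0004, 0, 0, -0.1], [0, 0, -0.0008, 0, 0, -0.2], [0, 0, -0.0012, 0, 0, -0.3], [0, 0, -0.0016, 0, 0, -0.4], [0, 0, -0.002, 0, 0, -0.5], [0, 0, -0.0024, 0, 0, -0.6], [0, 0, -0.0028, 0, 0, -0.7], [0, 0, -0.0032, 0, 0, -0.8], [0, 0, -0.0036, 0, 0, -0.9], [0, 0, -0.004, 0, 0, -1.0], [0, 0, -0.004, 0, 0, -1.0]]

```text
time: 5.95
position: [0.5311, 0.0875, 0.1846]
tcp_rot: [-2.805, -1.414, -0.002]
ft_force: [1.1, 7.7, 1.2]
width: 0.688
grasp_force: 42.6
```

```bash
python3 go.py
```

```text
5.95 [0.5311 0.0875 0.1846] q [ 0.199  0.322 -0.572  1.945  0.214  0.933 -1.116] F [1.14 7.68 1.17] T [ 1.329 -0.596 -0.282] w 0.688 g 42.649269104003906 xyaw 0.9337 tilt [0.0006 0.0011]
```

Request:
servo_tool:
  plan:
    - [[0.0005, -0.0004, -0.0004, 0, 0, -0.1], [0.0005, -0.0004, -0.0008, 0, 0, -0.2], [0.0005, -0.0004, -0.0012, 0, 0, -0.3], [0.0005, -0.0004, -0.0016, 0, 0, -0.4], [0.0005, -0.0004, -0.002, 0, 0, -0.5], [0.0005, -0.0004, -0.0024, 0, 0, -0.6], [0.0005, -0.0004, -0.0028, 0, 0, -0.7], [0.0005, -0.0004, -0.0032, 0, 0, -0.8], [0.0005, -0.0004, -0.0036, 0, 0, -0.9], [0.0005, -0.0004, -0.004, 0, 0, -1.0], [0.0005, -0.0004, -0.0042, 0, 0, -1.05], [0.0005, -0.0004, -0.0042, 0, 0, -1.05]]

```text
time: 7.15
position: [0.5309, 0.088, 0.1886]
tcp_rot: [-1.721, -2.628, -0.001]
ft_force: [-0.7, 5.8, 2.3]
width: 0.685
grasp_force: 42.8
```

```bash
python3 go.py
```

```text
7.15 [0.5309 0.088  0.1886] q [ 0.363  0.361 -0.779  1.933  0.305  0.968 -0.148] F [-0.71  5.79  2.3 ] T [ 1.25  -0.373 -0.281] w 0.685 g 42.761796712875366 xyaw 1.9818 tilt [0.     0.0009]
```

Request:
servo_tool:
  plan:
    - [[0, 0, -0.0002, 0, 0, -0.06], [0, 0, -0.0005, 0, 0, -0.12], [0, 0, -0.0007, 0, 0, -0.18], [0, 0, -0.001, 0, 0, -0.24], [0, 0, -0.0012, 0, 0, -0.3], [0, 0, -0.0013, 0, 0, -0.32], [0, 0, -0.0013, 0, 0, -0.32]]

```text
time: 7.85
position: [0.5308, 0.0879, 0.1899]
tcp_rot: [-1.283, -2.867, -0.001]
ft_force: [-0.5, 5.1, 2.2]
width: 0.686
grasp_force: 42.8
```

```bash
python3 go.py
```

```text
7.85 [0.5308 0.0879 0.1899] q [ 0.414  0.378 -0.846  1.929  0.338  0.982  0.142] F [-0.51  5.12  2.18] T [ 1.392 -0.185 -0.261] w 0.686 g 42.785457372665405 xyaw 2.3002 tilt [-0.0001  0.0008]
```

Turned 2.77 rad (stem about 2.67) and still free. Smaller steps from here.

Request:
servo_tool:
  plan:
    - [[0, 0, -0.0002, 0, 0, -0.05], [0, 0, -0.0004, 0, 0, -0.1], [0, 0, -0.0006, 0, 0, -0.15], [0, 0, -0.0008, 0, 0, -0.2], [0, 0, -0.0008, 0, 0, -0.2]]

```text
time: 8.35
position: [0.5307, 0.0879, 0.1907]
tcp_rot: [-0.989, -2.981, -0.001]
ft_force: [-0.7, 4.7, 1.3]
width: 0.692
grasp_force: 42.8
```

```bash
python3 go.py
```

```text
8.35 [0.5307 0.0879 0.1907] q [ 0.447  0.39  -0.889  1.927  0.36   0.992  0.323] F [-0.66  4.69  1.31] T [ 1.421 -0.041 -0.332] w 0.692 g 42.80630707740784 xyaw 2.5009 tilt [-0.0003  0.0008]
```

Request:
servo_tool:
  plan:
    - [[0, 0, -0.0002, 0, 0, -0.05], [0, 0, -0.0004, 0, 0, -0.1], [0, 0, -0.0006, 0, 0, -0.15], [0, 0, -0.0006, 0, 0, -0.15]]

```text
time: 8.75
position: [0.5307, 0.0879, 0.1913]
tcp_rot: [-0.763, -3.047, -0.001]
ft_force: [-1.4, 5.5, 1.8]
width: 0.689
grasp_force: 42.8
```

```bash
python3 go.py
```

```text
8.75 [0.5307 0.0879 0.1913] q [ 0.471  0.4   -0.922  1.925  0.377  1.     0.458] F [-1.36  5.53  1.8 ] T [ 1.471  0.059 -0.317] w 0.689 g 42.81939089298248 xyaw 2.6507 tilt [-0.0004  0.0008]
```

Still the running drag only.

Request:
servo_tool:
  plan:
    - [[0, 0, -0.0002, 0, 0, -0.05], [0, 0, -0.0004, 0, 0, -0.1], [0, 0, -0.0006, 0, 0, -0.15], [0, 0, -0.0008, 0, 0, -0.2], [0, 0, -0.0008, 0, 0, -0.2]]

```text
time: 9.25
position: [0.5306, 0.0878, 0.192]
tcp_rot: [-0.456, -3.108, -0.001]
ft_force: [-1.7, 5.2, 2.6]
width: 0.688
grasp_force: 42.8
```

```bash
python3 go.py
```

```text
9.25 [0.5306 0.0878 0.192 ] q [ 0.503  0.415 -0.967  1.923  0.401  1.011  0.636] F [-1.74  5.23  2.56] T [ 1.476  0.235 -0.334] w 0.688 g 42.830373644828796 xyaw 2.8502 tilt [-0.0006  0.0006]
```

Request:
servo_tool:
  plan:
    - [[0, 0, -0.0002, 0, 0, -0.05], [0, 0, -0.0004, 0, 0, -0.1], [0, 0, -0.0006, 0, 0, -0.15], [0, 0, -0.0008, 0, 0, -0.2], [0, 0, -0.0008, 0, 0, -0.2]]

```text
time: 9.75
position: [0.5305, 0.0877, 0.1927]
tcp_rot: [-0.144, -3.137, -0.001]
ft_force: [-1.7, 5.2, 1.7]
width: 0.688
grasp_force: 42.8
```

```bash
python3 go.py
```

```text
9.75 [0.5305 0.0877 0.1927] q [ 0.535  0.431 -1.012  1.921  0.427  1.024  0.813] F [-1.69  5.25  1.67] T [ 1.499  0.293 -0.519] w 0.688 g 42.79824614524841 xyaw 3.0496 tilt [-0.0008  0.0006]
```

Torque has climbed to −0.52. I'll turn a little further, without rising, to confirm the stop.

Request:
servo_tool:
  plan:
    - [[0, 0, 0, 0, 0, -0.04], [0, 0, 0, 0, 0, -0.08], [0, 0, 0, 0, 0, -0.08]]

```text
time: 10.05
position: [0.5305, 0.0877, 0.1927]
tcp_rot: [-0.02, -3.141, -0.001]
ft_force: [-2.0, 4.8, 1.2]
width: 0.688
grasp_force: 42.8
```

```bash
python3 go.py
```

```text
10.05 [0.5305 0.0877 0.1927] q [ 0.547  0.439 -1.03   1.921  0.438  1.029  0.883] F [-1.99  4.8   1.18] T [ 1.53   0.371 -0.681] w 0.688 g 42.801602482795715 xyaw 3.1289 tilt [-0.0009  0.0007]
```

The slope matches the hub spring (about 2–2.5 N m/rad), so the screw is on its top stop. I'll unwind the spring gently without turning the screw back, then release.

Request:
servo_tool:
  plan:
    - [[0, 0, 0, 0, 0, 0.06], [0, 0, 0, 0, 0, 0.12], [0, 0, 0, 0, 0, 0.18], [0, 0, 0, 0, 0, 0.2], [0, 0, 0, 0, 0, 0.2]]

```text
time: 10.55
position: [0.5306, 0.0878, 0.1928]
tcp_rot: [-0.336, -3.123, -0.0]
ft_force: [-2.5, 4.6, 0.5]
width: 0.685
grasp_force: 42.8
```

```bash
python3 go.py
```

```text
10.55 [0.5306 0.0878 0.1928] q [ 0.515  0.42  -0.984  1.922  0.41   1.017  0.705] F [-2.48  4.65  0.53] T [ 1.571  0.267 -0.178] w 0.685 g 42.79480218887329 xyaw 2.9275 tilt [-0.0004  0.0003]
```

Request:
servo_tool:
  plan:
    - [[0, 0, 0, 0, 0, 0], [0, 0, 0, 0, 0, 0], [0, 0, 0, 0, 0, 0], [0, 0, 0, 0, 0, 0], [0, 0, 0, 0, 0, 0], [0, 0, 0, 0, 0, 0]]
  jaw: 0.085

```text
time: 11.15
position: [0.5309, 0.0874, 0.193]
tcp_rot: [-0.332, -3.124, 0.0]
ft_force: [0.5, 0.2, -0.5]
width: 0.996
grasp_force: 0.0
```

```bash
python3 go.py .4863 -.0081 .275
```

```text
11.15 [0.5309 0.0874 0.193 ] q [ 0.516  0.42  -0.984  1.922  0.411  1.017  0.708] F [ 0.45  0.2  -0.49] T [ 0.02  -0.063  0.003] w 0.996 g 0.0 xyaw 2.9296 tilt [-0.     -0.0001]
shift [ 0.0235 -0.1028 -0.082 ]
```

Request:
servo_tool:
  plan:
    - [[0, 0, -0.03, 0, 0, 0], [0, 0, -0.07, 0, 0, 0], [0, 0, -0.082, 0, 0, 0], [0.0235, -0.1028, -0.082, 0, 0, 0.15], [0.0235, -0.1028, -0.082, 0, 0, 0.3], [0.0235, -0.1028, -0.082, 0, 0, 0.45], [0.0235, -0.1028, -0.082, 0, 0, 0.6], [0.0235, -0.1028, -0.082, 0, 0, 0.75], [0.0235, -0.1028, -0.082, 0, 0, 0.9], [0.0235, -0.1028, -0.082, 0, 0, 1.05], [0.0235, -0.1028, -0.082, 0, 0, 1.2], [0.0235, -0.1028, -0.082, 0, 0, 1.35]]

```text
time: 12.35
position: [0.4862, -0.0081, 0.2747]
tcp_rot: [-2.218, -2.224, 0.0]
ft_force: [0.2, -0.3, -0.3]
width: 0.997
grasp_force: 0.0
```

Request:
servo_tool:
  plan:
    - [[0, 0, 0, 0, 0, 0.15], [0, 0, 0, 0, 0, 0.3], [0, 0, 0, 0, 0, 0.447], [0, 0, 0, 0, 0, 0.447], [0, 0, 0, 0, 0, 0.447]]
  jaw: 0.045

```text
time: 12.85
position: [0.4862, -0.0079, 0.2748]
tcp_rot: [2.647, 1.692, -0.0]
ft_force: [-0.9, 0.4, 1.2]
width: 0.522
grasp_force: 0.0
```

```bash
python3 go.py .4863 -.0081 .054
python3 - <<'E'
from h import *
for n in('top','side'):
    c=cap(n); P=cloud(c).reshape(-1,3)
    w=P[(np.hypot(P[:,0]-.531,P[:,1]-.0873)<.036)&(P[:,2]>.17)&(P[:,2]<.24)]
    print(n,len(w),np.percentile(w[:,2],[5,50,95]))
b=c; cv2.imwrite('pics/s3.png',cv2.resize(b['img'][150:270,230:370],None,fx=5,fy=5,interpolation=2)[:,:,::-1])
E
```

```text
12.85 [ 0.4862 -0.0079  0.2748] q [ 0.613  0.155 -0.791  1.944  0.124  1.092 -0.663] F [-0.88  0.44  1.23] T [-0.012  0.049  0.011] w 0.522 g 0.0 xyaw 1.1376 tilt [-0.0001 -0.0001]
shift [-1.000e-04  1.000e-04  2.208e-01]
top 291 [0.20017848 0.20664552 0.21334996]
side 333 [0.19481526 0.20488333 0.21114499]
```

View pics/s3.png

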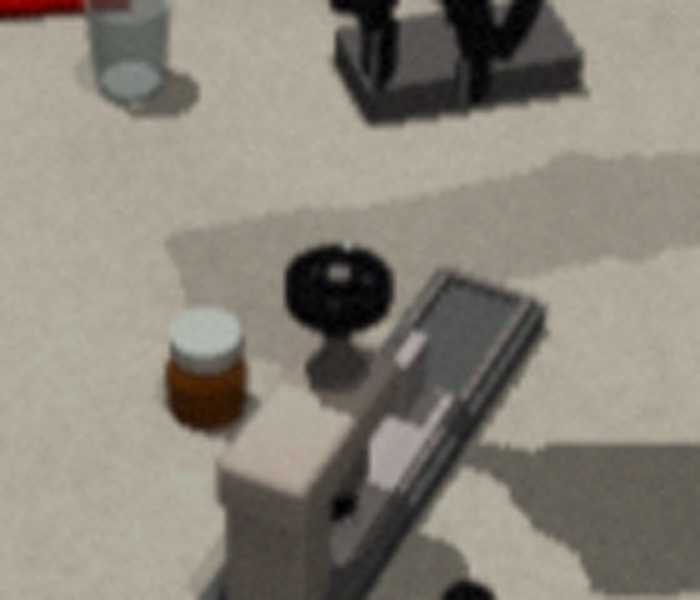

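The wheel, at about (340,285) in the crop, stands ~13 mm higher, and the guide and jar are undisturbed. Now down over the tab.

Request:
servo_tool:
  plan:
    - [[0, 0, 0.04, 0, 0, 0], [0, 0, 0.08, 0, 0, 0], [0, 0, 0.12, 0, 0, 0], [0, 0, 0.15, 0, 0, 0], [0, 0, 0.18, 0, 0, 0], [0, 0, 0.2, 0, 0, 0], [0, 0, 0.21, 0, 0, 0], [0, 0, 0.22, 0, 0, 0], [0, 0, 0.22, 0, 0, 0], [0, 0, 0.22, 0, 0, 0]]

```text
time: 13.95
position: [0.4867, -0.0079, 0.0556]
tcp_rot: [2.65, 1.686, 0.001]
ft_force: [0.8, 0.1, 0.5]
width: 0.524
grasp_force: 0.0
```

```bash
python3 go.py .4863 -.0081 .054
```

```text
13.95 [ 0.4867 -0.0079  0.0556] q [ 0.43   0.472 -0.652  2.139  0.461  0.669 -0.976] F [0.78 0.06 0.46] T [-0.03  -0.043  0.021] w 0.524 g 0.0 xyaw 1.1332 tilt [0.0008 0.    ]
shift [-0.0003 -0.0003  0.0016]
```

Request:
servo_tool:
  plan:
    - [[0, 0, 0, 0, 0, 0], [0, 0, 0, 0, 0, 0], [0, 0, 0, 0, 0, 0], [0, 0, 0, 0, 0, 0], [0, 0, 0, 0, 0, 0], [0, 0, 0, 0, 0, 0]]
  jaw: 0.005
  force: 25

```text
time: 14.55
position: [0.4867, -0.0081, 0.0556]
tcp_rot: [2.65, 1.685, 0.001]
ft_force: [-1.3, -0.2, 8.4]
width: 0.138
grasp_force: 25.5
```

```bash
python3 go.py .4863 -.0081 .054
```

```text
14.55 [ 0.4867 -0.0081  0.0556] q [ 0.43   0.472 -0.652  2.139  0.462  0.669 -0.977] F [-1.3  -0.21  8.42] T [-0.105  0.4    0.223] w 0.138 g 25.520782470703125 xyaw 1.133 tilt [ 0.001  -0.0005]
shift [-0.0001 -0.0003  0.0016]
```

Gripped: 11.8 mm opening, with a slight downward load and no lift. Sliding out gently.

Request:
servo_tool:
  plan:
    - [[-0.001, 0, 0, 0, 0, 0], [-0.003, 0, 0, 0, 0, 0], [-0.006, 0, 0, 0, 0, 0], [-0.01, 0, 0, 0, 0, 0], [-0.014, 0, 0, 0, 0, 0], [-0.018, 0, 0, 0, 0, 0], [-0.022, 0, 0, 0, 0, 0], [-0.026, 0, 0, 0, 0, 0], [-0.029, 0, 0, 0, 0, 0], [-0.031, 0, 0, 0, 0, 0], [-0.032, 0, 0, 0, 0, 0], [-0.032, 0, 0, 0, 0, 0]]

```text
time: 15.75
position: [0.4737, -0.0365, 0.0556]
tcp_rot: [2.65, 1.686, 0.003]
ft_force: [1.8, 4.8, 6.0]
width: 0.133
grasp_force: 26.5
```

```bash
python3 go.py .4473 -.0914 .0556
```

```text
15.75 [ 0.4737 -0.0365  0.0556] q [ 0.494  0.456 -0.653  2.165  0.455  0.654 -0.916] F [1.8  4.79 5.97] T [ 0.825 -0.3    0.021] w 0.133 g 26.502565741539 xyaw 1.133 tilt [0.0021 0.0007]
shift [-0.0609 -0.0006 -0.0001]
```

Request:
servo_tool:
  plan:
    - [[-0.002, 0, 0, 0, 0, 0], [-0.006, 0, 0, 0, 0, 0], [-0.012, 0, 0, 0, 0, 0], [-0.018, 0, 0, 0, 0, 0], [-0.025, 0, 0, 0, 0, 0], [-0.032, 0, 0, 0, 0, 0], [-0.039, 0, 0, 0, 0, 0], [-0.046, 0, 0, 0, 0, 0], [-0.052, 0, 0, 0, 0, 0], [-0.056, 0, 0, 0, 0, 0], [-0.059, 0, 0, 0, 0, 0], [-0.06, 0, 0, 0, 0, 0]]

```text
time: 16.95
position: [0.4483, -0.091, 0.0556]
tcp_rot: [2.65, 1.685, 0.003]
ft_force: [3.1, 5.3, 5.7]
width: 0.135
grasp_force: 26.5
```

Request:
servo_tool:
  plan:
    - [[0, 0, 0, 0, 0, 0], [0, 0, 0, 0, 0, 0], [0, 0, 0, 0, 0, 0]]

```text
time: 17.25
position: [0.4483, -0.091, 0.0556]
tcp_rot: [2.65, 1.686, 0.003]
ft_force: [1.0, 3.4, 7.6]
width: 0.136
grasp_force: 26.7
```

```bash
python3 go.py
python3 - <<'E'
from h import *
b=cap('side'); cv2.imwrite('pics/s4.png',cv2.resize(b['img'][150:270,230:370],None,fx=5,fy=5,interpolation=2)[:,:,::-1])
E
```

```text
17.25 [ 0.4483 -0.091   0.0556] q [ 0.618  0.432 -0.652  2.203  0.444  0.633 -0.792] F [0.99 3.43 7.64] T [ 0.729 -0.341 -0.041] w 0.136 g 26.713858544826508 xyaw 1.1331 tilt [0.002  0.0002]
```

View pics/s4.png

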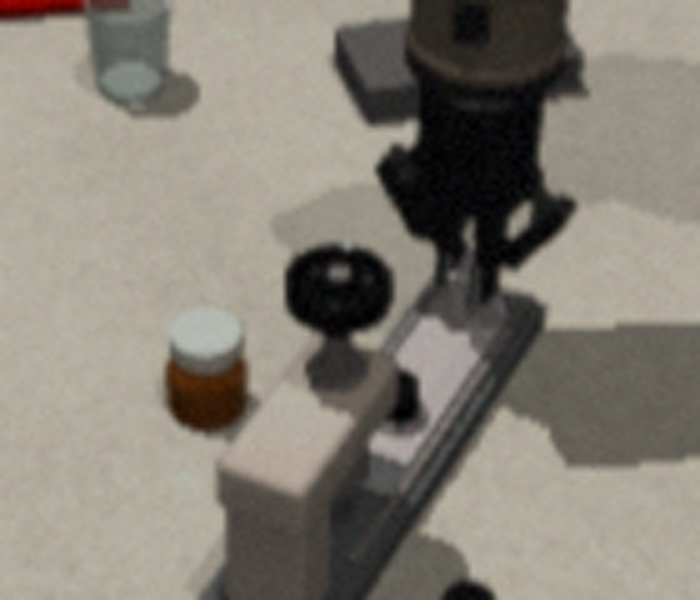

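The carrier is slid out with the specimen upright in its pocket at (405,395), past the head. Releasing and withdrawing.

Request:
servo_tool:
  plan:
    - [[0, 0, 0, 0, 0, 0], [0, 0, 0, 0, 0, 0], [0, 0, 0, 0, 0, 0], [0, 0, 0, 0, 0, 0], [0, 0, 0, 0, 0, 0]]
  jaw: 0.045

```text
time: 17.8
position: [0.4472, -0.0914, 0.0549]
tcp_rot: [-2.651, -1.686, 0.0]
ft_force: [-0.5, -0.4, 0.2]
width: 0.529
grasp_force: 0.0
```

Request:
servo_tool:
  plan:
    - [[0, 0, -0.01, 0, 0, 0], [0, 0, -0.03, 0, 0, 0], [0, 0, -0.07, 0, 0, 0], [0, 0, -0.12, 0, 0, 0], [0, 0, -0.16, 0, 0, 0], [0, 0, -0.2, 0, 0, 0], [-0.04, 0, -0.2, 0, 0, 0], [-0.08, 0.0, -0.2, 0, 0, 0], [-0.1, 0, -0.2, 0, 0, 0], [-0.1, 0, -0.2, 0, 0, 0], [-0.1, 0, -0.2, 0, 0, 0]]

```text
time: 18.9
position: [0.4049, -0.1816, 0.2555]
tcp_rot: [2.651, 1.685, 0.001]
ft_force: [-0.1, -0.5, 0.4]
width: 0.528
grasp_force: 0.0
```

```bash
python3 go.py
python3 - <<'E'
from h import *
b=cap('side'); x=cv2.resize(b['img'][170:270,240:340],None,fx=5,fy=5,interpolation=2)
P=cloud(b).reshape(-1,3); e=np.array([.425,.905]); d=P[:,:2]-[.531,.0873]
y=d@e; xx=d@[.905,-.425]
for lo,hi in((-.12,-.06),(-.22,-.15)):
    m=(abs(xx)<.016)&(y>lo)&(y<hi)&(P[:,2]>.045)&(P[:,2]<.1); print(m.sum(),y[m].min(),y[m].max(),np.percentile(P[m,2],[5,50,90]))
w=P[(np.hypot(*d.T)<.036)&(P[:,2]>.17)&(P[:,2]<.24)];print(np.median(w[:,2]))
cv2.imwrite('pics/s5.png',x[:,:,::-1])
E
```

```text
18.9 [ 0.4049 -0.1816  0.2555] q [ 0.979  0.08  -0.724  2.052  0.061  1.03  -0.214] F [-0.15 -0.52  0.41] T [-0.048 -0.013  0.021] w 0.528 g 0.0 xyaw 1.1322 tilt [0.0005 0.    ]
30 -0.10161816357385679 -0.07739068986738237 [0.04661191 0.05289541 0.05657447]
67 -0.21030407640493273 -0.17473310973115838 [0.04656576 0.06638107 0.07498916]
0.20517826850026788
```

View pics/s5.png

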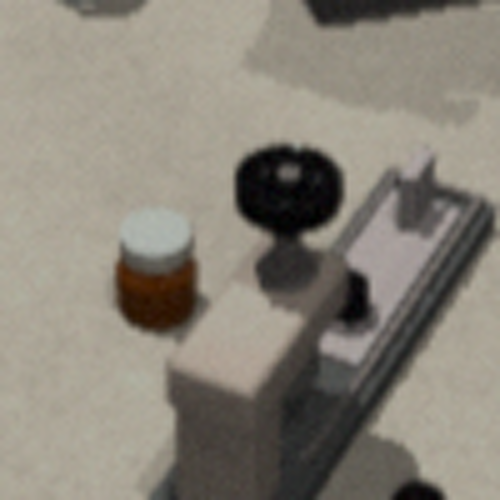

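The specimen stands upright at (350,295), about 90 mm out with its top at ~54 mm. The tab is free at (418,190), the wheel is still up, and the gripper is clear.

```bash
python3 -c "
from plant import env
print(env.sign_off())"
```

```text
the job is handed in; nothing more can be done
None
```

The press is open to its top stop and the carrier slid out flat about 92 mm, with the specimen upright in its pocket, well clear of the head; everything is released and the job was handed in at about 19 s.

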